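# Wedge the planing-board leaf level

### The job

The hinged front leaf of the planing board on the bench has sagged. Pick up the loose beech wedge with the red butt, start its thin end under the front edge of the leaf and push it straight in along the bench until the leaf has come up level with the bed and the wedge sits snug under it. Snug, not forced: an over-driven wedge tears the hinge screws out. Leave the wedge there and do not disturb the other tools.

Things in the scene. Friction and masses are not known exactly. Their poses are not given: they have to be found in the camera images.
- planing_board: Small plywood planing board, fixed. Bed 118 x 160 x 15 mm on screw feet, its top 37 mm above the bench, with a dark 6 mm stop strip at its far end. Origin: on the bench, under the middle of the joint of bed and leaf; x points from leaf to bed (the way the wedge goes in), y left, z up.
- leaf: Hinged front leaf, plywood with a dark front edge, 110 (x) x 160 (y) x 15 mm, sagging 3 to 4.5 degrees at first; the stiff hinge holds it where it is left. Origin: on the hinge line, on its underside, mid width, 22 mm above the bench; x to the bed. At level it butts on the bed, a hard stop: till then the wedge carries about 2 N, then its load climbs by 10 to 20 N for each mm the wedge goes in.
- leaf_edge (a point): Middle of the leaf's front edge (leaf x = -110 mm) at its underside. Right behind this edge a brown hardwood wear shoe (24 mm in x, 110 mm wide) is screwed under the leaf; the wedge bears on it. Its depth below the leaf is not measured: 1.5 to 8 mm, as worn and packed; so the gap for the wedge is 5 to 15 mm at first and 14 to 20.5 mm when level. Axes as the leaf's.
- wedge: Loose beech wedge, 145 (x) x 36 (y) mm, 60 to 105 g, lying on its base; base and slope are waxed. From the thin end (x = +72.5 mm, 4 mm high) it rises 1 in 6 over 105 mm to 21.5 mm, then runs level for a 40 mm tail (x = -32.5 to -72.5 mm, butt painted red): grip it there across its width, from above. Origin: centre of its underside; x to the thin end. It ends up 60 to 100 mm in and stays by friction.
- wedge_tip (a point): Middle of the wedge's thin end, on its underside, 72.5 mm along x from the wedge's origin; axes as the wedge's. Pushing the wedge takes 0.7 to 1 N per newton of load under the leaf: 7 to 11 N at the end is snug, 13 N and more too much. With the wedge in the grip, pressing it down adds drag and lifting it adds load that the push does not show; pushing its butt with shut fingers avoids both.
- block_plane: Grey iron block plane, 52 x 164 x 51 mm, standing on its sole; leave alone. Origin: under its middle. It and the wedge lie in two places, either way round: at the right in front of the parts drawers, and at the left beyond the drilling jig.
- chisel_18: Chisel with yellow handle, 260 mm long, lying right of the board; leave alone. Origin: under its middle.
- tape_measure: Yellow tape measure, 33 x 81 x 66 mm, standing at the left of the board; leave alone. Origin: under its middle.
Not all that is in view belongs to the job. Of the things that look like the wedge, the larger one is meant.

How it is judged:
On the way:
1. the wedge lies on the bench with its thin end under the front edge of the leaf (x of wedge_tip in the frame of leaf above -0.105 m and y of wedge_tip in the frame of leaf between -0.075 and 0.075 m and height (world z) of wedge below 0.006 m), for 0.1 s.
At the end, for the whole second after the job is handed in: The leaf is level with the bed within 0.35 degrees; the wedge lies flat on the bench, still, its thin end at least 50 mm in under the leaf, and holds the leaf against its stop with more than 4 N (angle between leaf's own z axis and vertical below 0.006 rad and contact force between wedge and leaf above 4 N and height (world z) of wedge below 0.003 m and x of wedge_tip in the frame of leaf above -0.06 m and linear speed of wedge below 0.01 m/s); the robot touches nothing.
It fails at once if the wedge is over-driven: it presses on the leaf with more than 18 N (contact force between wedge and leaf above 18 N).
It fails at once if the block plane is moved more than 20 mm (distance of block_plane from where it was at the start of the episode above 0.02 m).
It fails at once if the chisel is moved more than 20 mm (distance of chisel_18 from where it was at the start of the episode above 0.02 m).
It fails at once if the tape measure is moved more than 20 mm (distance of tape_measure from where it was at the start of the episode above 0.02 m).
It also fails if it takes over 56 s, if anything falls off the work surface, if the arm or the gripper's body presses on something with over 40 N, if the wrist force passes 120 N, or if a joint passes its speed limit or range.

### The arm

A 6-joint arm with a two-finger parallel gripper is mounted at the origin on the work surface; the furniture and walls round the work are solid. World frame = base frame: x ahead of the robot, y to its left, z up, the work surface at z = 0. Lengths are in m, angles in rad, forces in N, time in s.
With the tool pointing down it reaches from about 0.25 to 0.725 m from the base axis. Payload 9.7 kg.
Tool frame: the origin (TCP) lies on the mounting face of the last link; the fingertips stand 173 mm ahead of it and the grasp point (between the pads) lies 155 mm ahead of it; z points along the fingers, y is the line along which they close (so a half turn about z gives the same grasp; the last joint's range is limited). The gripper opens to 85 mm and grips with 20 to 120 N. Pads are 22 mm wide; open, the fingers measure 114 mm over their backs; the gripper's body (76 mm by 85 mm) begins 54 mm behind the grasp point. The pads swing forward as they close: fully open they stand 13 mm farther back than shut.
Start: joints at [1.27, 0.087, 0.176, 1.66, 0, 1.571], TCP at [0.163, 0.525, 0.405] pointing down, gripper open.
Joint ranges: [-3.13, 3.13], [-0.85, 1.81], [-1.15, 1.24], [-2.2, 2.28], [-1.44, 1.52], [-3.14, 3.14]. Speed limits (rad/s): [2.22, 2.22, 2.57, 3.14, 3.14, 3.14].

### API

Orientations are given as [roll, pitch, yaw] about the fixed x, y, z axes, in that order (R = Rz(yaw) Ry(pitch) Rx(roll)).
In Python, from rig import arm gives the robot as it stands. The module is installed in compiled form; this text tells all that it offers.
- The arm moves only by the tool play_rows, never from a script. Its argument "commands" is a list of rows, each an object with "linear": the shift along the tool's x, y, z in mm, a list of three; "delta_rot": the turn, a rotation vector about the tool's x, y, z in degrees, a list of three. In form: [{"linear": [x, y, z], "delta_rot": [rx, ry, rz]}, ...]. A call has 1 to 12 rows; each row is the pose to reach, as a shift and turn from the pose commanded when the call began, along the tool's axes at that moment; what a row does not reach only later rows make up. A row lasts 1/10 s, in which the tool goes at most 50 mm and 8.59 degrees, less where a joint would pass 70% of its speed; a pose out of reach is approached as far as the arm can. A call with a gripper value outside its range is refused whole. "grip" is the opening, from 0 (shut) to 1 (fully open), set as the call begins (left out, the last holds). The fingers move at their own pace and stop on an object; "force" is the grip in N (left out, the last holds). Time passes only in rows, so rows that repeat a pose let the fingers close. It gives the time, the measured TCP pose, the force, the opening and the grip force at its end, in the units of the state.
- arm.sense(): the state, without advancing time (a new reading comes with each control period).
- arm.camera(name): name is "scene" or "top"; returns the picture (420x560x3 uint8, red, green, blue); there is no depth.
- arm.get_calibration(name): a dict with "fx", "fy", "cx", "cy" (pixels), "k1" (the pictures are not rectified: a ray, as slopes to the right and down, at radius r is drawn at 1 + k1 r^2 times it, then the intrinsics apply), "eye" and "orientation" of the camera in the world. Camera axes: x right, y down, z forward; pixel columns grow to the right and rows downward; lengths in m; the calibration is good to about 2 mm. A picture is of the moment at which its call begins. get_calibration takes no time and is no camera call.
- arm.sign_off(): hands the job in; it is judged then, once.
The state is a dict: "clock": time; "q": joint angles; "joint_velocities": joint speeds; "joint_efforts": joint torques, N m; "ee_pos": TCP position; "eef_rot": TCP orientation; "force": force on the tool from outside, world axes, zero at the start; "ft_torque": the same for the moment, N m; "width": finger opening in m; "finger_force": force on a finger pad.
Only numpy, scipy, OpenCV 4.12 (cv2) and the standard library are available. Lean on these libraries where they do the work, as an engineer would, in place of code of your own. Each camera call takes 0.05 s, during which the arm holds its last target. There are 200 camera calls.

## Working session

There is one attempt and no reset: what is moved stays moved. The work goes in short steps, Python scripts to look and compute and a tool call to move; the robot and the scene stay as the last step left them, time stands still between calls to the robot, and variables do not carry over. Pictures are saved under pics/ and viewed, at most 10 in all, crops included, and the job is handed in when it is done.

Besides the shell and the picture viewer there is one more tool, called after "Call:" as name(argument=value, ...) on one line, values as JSON. play_rows: Moves the arm, as the interface text tells. Its arguments: {"type":"object","properties":{"commands":{"type":"array"},"grip":{"type":"number"},"force":{"type":"number"}},"required":["commands"]}

```bash
mkdir -p pics
cat > h.py <<'E'
import numpy as np, cv2
from scipy.spatial.transform import Rotation as R
from rig import arm
def shot(n,f):
    im=arm.camera(n); cv2.imwrite('pics/'+f,im[:,:,::-1]); return im
def rays(n,px):
    c=arm.get_calibration(n); px=np.atleast_2d(np.array(px,float))
    K=np.array([[c['fx'],0,c['cx']],[0,c['fy'],c['cy']],[0,0,1]])
    u=cv2.undistortPoints(px[:,None],K,np.array([c['k1'],0,0,0.]))[:,0]
    o=np.array(c['orientation']); M=o if o.shape==(3,3) else (R.from_euler('xyz',o).as_matrix() if o.size==3 else R.from_quat(o).as_matrix())
    return np.array(c['eye']),np.c_[u,np.ones(len(u))]@M.T
def plane(n,px,z):
    e,d=rays(n,px); z=np.broadcast_to(z,len(d)); return e+d*((z-e[2])/d[:,2])[:,None]
E
python3 - <<'E'
from h import *
for n in('scene','top'): shot(n,n+'0.png'); print(arm.get_calibration(n))
print(arm.sense())
E
```

```text
{'fx': 528.5880763573091, 'fy': 528.5880763573091, 'cx': 276.8815290648556, 'cy': 210.3816246396966, 'k1': -0.15791506186485618, 'eye': array([-0.55883991, -0.55474214,  1.03351266]), 'orientation': array([-2.27423441,  0.0063441 , -1.05919036])}
{'fx': 395.73455153265934, 'fy': 395.73455153265934, 'cx': 272.42791563435753, 'cy': 208.20238729928053, 'k1': -0.07490648676397633, 'eye': array([0.29412381, 0.00276325, 1.05534636]), 'orientation': array([-2.98222158,  0.02202352, -1.57329435])}
{'clock': 0.1, 'q': array([1.26998054e+00, 8.74209486e-02, 1.75183230e-01, 1.65979851e+00,
       2.81008611e-05, 1.57078267e+00]), 'joint_velocities': array([ 1.34754361e-04, -8.89741721e-05,  1.52728026e-03,  1.67584798e-04,
        6.03374317e-04,  2.35845485e-03]), 'joint_efforts': array([ 4.70623017e-04, -5.21562338e+01,  4.65653658e+01,  1.60388416e-02,
        5.84268463e-06,  6.08697221e-06]), 'ee_pos': array([0.16296191, 0.52530386, 0.40402964]), 'eef_rot': array([-3.14035276e+00, -2.81177727e-05,  2.84079049e+00]), 'force': array([ 1.2255739 , -0.74187415, -0.03161218]), 'ft_torque': array([ 0.02092059, -0.0112337 ,  0.04748391]), 'finger_force': 0.0, 'width': 0.08549734739537604}
```

View pics/scene0.png

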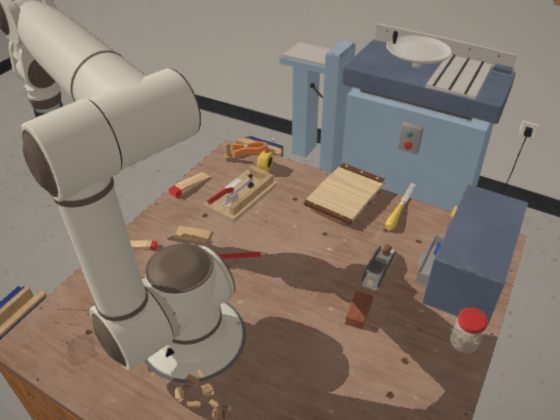

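View pics/top0.png

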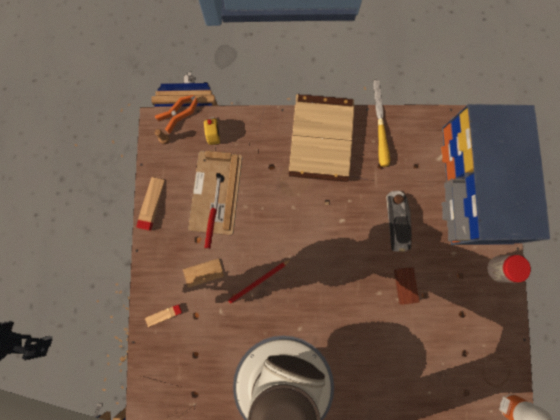

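The scene view and the top view agree. In the top view, the large wedge is at the left, with its red butt at about (146,225) and its thin end at about (152,180). The small decoy is at (163,316). The board's leaf has its front edge at about (320,177), and the plane is at the right at (400,222). Next I'll zoom in for corner pixels.

Run:
```python
from h import *
t=cv2.imread('pics/top0.png'); s=cv2.imread('pics/scene0.png')
a=cv2.resize(t[165:240,120:195],(400,400),interpolation=cv2.INTER_CUBIC)   # 5.333x
b=cv2.resize(t[90:190,275:375],(400,400),interpolation=cv2.INTER_CUBIC)    # 4x
cv2.imwrite('pics/crop1.png',np.hstack([a,b]))
hsv=cv2.cvtColor(t,cv2.COLOR_BGR2HSV)
red=((hsv[...,0]<6)|(hsv[...,0]>172))&(hsv[...,1]>170)&(hsv[...,2]>90)
beech=(hsv[...,0]>7)&(hsv[...,0]<25)&(hsv[...,1]>60)&(hsv[...,2]>150)
m=((red|beech)*255).astype(np.uint8)
n,l,st,c=cv2.connectedComponentsWithStats(m)
for i in range(1,n):
    if st[i,4]>150:
        r=cv2.minAreaRect(np.argwhere(l==i)[:,::-1].astype(np.float32)); print(st[i],c[i].round(1),cv2.boxPoints(r).round(1).tolist())
```

```text
[152  91  62  41 689] [177.3 101.6] [[143.1999969482422, 100.80000305175781], [192.39999389648438, 66.9000015258789], [214.1999969482422, 98.5], [164.89999389648438, 132.39999389648438]]
[ 289   95   64   81 4138] [320.9 138.4] [[287.70001220703125, 170.6999969482422], [294.8999938964844, 94.80000305175781], [355.1000061035156, 100.5], [347.8999938964844, 176.5]]
[457 110  16  62 543] [465.2 141.3] [[454.5, 111.0], [467.79998779296875, 109.69999694824219], [473.29998779296875, 170.39999389648438], [460.1000061035156, 171.60000610351562]]
[377 116  11  50 351] [381.6 144.2] [[376.8999938964844, 116.0], [386.0, 115.80000305175781], [387.29998779296875, 164.89999389648438], [378.20001220703125, 165.1999969482422]]
[203 120  13  23 209] [208.8 129.9] [[202.3000030517578, 120.19999694824219], [214.0, 118.80000305175781], [216.6999969482422, 140.89999389648438], [205.0, 142.39999389648438]]
[437 125  18  55 404] [447.1 153.8] [[434.1000061035156, 126.19999694824219], [449.8999938964844, 124.80000305175781], [454.70001220703125, 178.5], [438.79998779296875, 179.89999389648438]]
[ 188  151  
[... 403 characters left out ...]
9.6000061035156], [513.7000122070312, 249.39999389648438], [535.2999877929688, 266.6000061035156], [519.0999755859375, 286.8999938964844]]
[182 259  39  24 459] [200.7 269.7] [[181.1999969482422, 269.6000061035156], [216.6999969482422, 256.6000061035156], [221.6999969482422, 270.3999938964844], [186.1999969482422, 283.3999938964844]]
[145 305  37  22 376] [162.3 315.2] [[143.39999389648438, 317.6000061035156], [178.0, 302.70001220703125], [182.1999969482422, 312.3999938964844], [147.5, 327.20001220703125]]
[499 398  18  22 168] [508.9 410.8] [[496.5, 409.79998779296875], [506.29998779296875, 397.6000061035156], [521.4000244140625, 409.70001220703125], [511.70001220703125, 421.8999938964844]]
```

View pics/crop1.png

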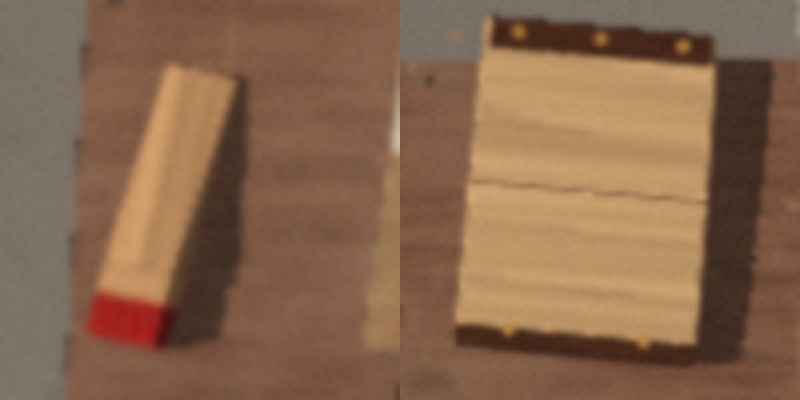

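The crop shows the wedge's thin-end corners at crop (168,65) and (240,75), and the bottom edge of its butt at (88,333)–(165,348). The board joint runs (470,182)–(707,200), and the dark front edge of the leaf has its lower line at (457,345)–(693,362).

Run:
```python
from h import *
def A(p): return (np.array(p)+.5)/5.3333-.5+[120,165]
def B(p): return (np.array(p)-[400,0]+.5)/4-.5+[275,90]
t=plane('top',A([(168,65),(240,75)]),.004); b=plane('top',A([(88,333),(165,348)]),0)
bt=plane('top',A([(88,333),(172,310)]),.0215)
print('tip',t.round(4),'butt0',b.round(4),bt.round(4))
T=t.mean(0);Bm=b.mean(0);d=T-Bm;print(np.hypot(*d[:2]),np.degrees(np.arctan2(d[1],d[0])),np.linalg.norm(t[0]-t[1]),np.linalg.norm(b[0]-b[1]), (T+Bm)/2)
j=plane('top',B([(470,182),(707,200)]),.037); print('joint',j.round(4),j.mean(0))
v=j[0]-j[1];print('len',np.linalg.norm(v),'yaw',np.degrees(np.arctan2(-v[0],v[1])))
for z in(.022,.030):
  f=plane('top',B([(457,345),(693,362)]),z-.00775);w=f[0]-f[1];print('edge',f.round(4),f.mean(0),np.linalg.norm(w),np.degrees(np.arctan2(-w[0],w[1])))
f=plane('top',B([(484,50),(713,66)]),.037);w=f[0]-f[1];print('stopline',f.round(4),f.mean(0),np.degrees(np.arctan2(-w[0],w[1])))
f=plane('top',B([(455,325),(697,345)]),.030);w=f[0]-f[1];print('front top',f.mean(0),np.degrees(np.arctan2(-w[0],w[1])))
```

```text
tip [[0.5533 0.3611 0.004 ]
 [0.5475 0.3228 0.004 ]] butt0 [[0.4141 0.3976 0.    ]
 [0.4063 0.357  0.    ]] [[0.4116 0.3895 0.0215]
 [0.4231 0.347  0.0215]]
0.14460458391977374 -14.152826677894785 0.03872387849719617 0.041352862338716594 [0.48030599 0.35959385 0.002     ]
joint [[ 0.6568 -0.0287  0.037 ]
 [ 0.643  -0.1876  0.037 ]] [ 0.64991059 -0.10817772  0.037     ]
len 0.1594784411560926 yaw -4.940003670311561
edge [[ 0.5497 -0.0194  0.0143]
 [ 0.5369 -0.1781  0.0143]] [ 0.54330245 -0.09874396  0.01425   ] 0.15928450301670305 -4.601739110258464
edge [[ 0.5477 -0.0192  0.0223]
 [ 0.535  -0.1767  0.0223]] [ 0.5413877  -0.09796396  0.02225   ] 0.1580605279141694 -4.601739110258521
stopline [[ 0.7516 -0.0395  0.037 ]
 [ 0.7388 -0.1956  0.037 ]] [ 0.74520708 -0.11752998  0.037     ] -4.6588690998514
front top [ 0.55216358 -0.09814084  0.03      ] -5.236989316849641
```

```bash
cat >> h.py <<'E'
def delta(pos,yawdeg,s=None):
    s=s or arm.sense(); M=R.from_euler('xyz',s['eef_rot']); T=R.from_euler('xyz',[np.pi,0,np.radians(yawdeg)])
    print('clock',s['clock'],'lin',(M.inv().apply(np.array(pos)-s['ee_pos'])*1e3).round(1),'rot',np.degrees((M.inv()*T).as_rotvec()).round(2),'F',s['force'].round(2),'w',round(s['width'],4))
E
python3 -c "
from h import *
delta([.429,.3724,.30],-14.15);delta([.429,.3724,.30],73)"
```

```text
clock 0.1 lin [-299.4  -67.1  104.1] rot [-1.0000e-02  1.1000e-01  1.7692e+02] F [ 1.23 -0.74 -0.03] w 0.0855
clock 0.1 lin [-299.4  -67.1  104.1] rot [-6.000e-02  5.000e-02  8.977e+01] F [ 1.23 -0.74 -0.03] w 0.0855
```

Call:
play_rows(commands=[{"linear":[-299,-67,104],"delta_rot":[0,0,90]},{"linear":[-299,-67,104],"delta_rot":[0,0,90]},{"linear":[-299,-67,104],"delta_rot":[0,0,90]},{"linear":[-299,-67,104],"delta_rot":[0,0,90]},{"linear":[-299,-67,104],"delta_rot":[0,0,90]},{"linear":[-299,-67,104],"delta_rot":[0,0,90]},{"linear":[-299,-67,104],"delta_rot":[0,0,90]},{"linear":[-299,-67,104],"delta_rot":[0,0,90]},{"linear":[-299,-67,104],"delta_rot":[0,0,90]},{"linear":[-299,-67,104],"delta_rot":[0,0,90]},{"linear":[-299,-67,104],"delta_rot":[0,0,90]},{"linear":[-299,-67,104],"delta_rot":[0,0,90]}], grip=1)

```text
clock: 1.3
ee_pos: [0.4287, 0.3727, 0.3003]
eef_rot: [-3.141, 0.001, 1.269]
force: [0.1, -0.7, -0.2]
width: 0.0852
finger_force: 0.0
```

```bash
python3 -c "
from h import *
delta([.429,.3724,.25],-14.15);print(arm.sense()['q'])"
```

```text
clock 1.3 lin [-0.1  0.4 50.3] rot [1.000e-02 5.000e-02 8.686e+01] F [ 0.09 -0.68 -0.24] w 0.0852
[ 7.15608718e-01  1.15889111e-01  5.79230683e-03  1.46144710e+00
 -1.41473028e-06  2.58819772e+00]
```

Call:
play_rows(commands=[{"linear":[0,0,50],"delta_rot":[0,0,-93.1]},{"linear":[0,0,50],"delta_rot":[0,0,-93.1]},{"linear":[0,0,50],"delta_rot":[0,0,-93.1]},{"linear":[0,0,50],"delta_rot":[0,0,-93.1]},{"linear":[0,0,50],"delta_rot":[0,0,-93.1]},{"linear":[0,0,50],"delta_rot":[0,0,-93.1]},{"linear":[0,0,50],"delta_rot":[0,0,-93.1]},{"linear":[0,0,50],"delta_rot":[0,0,-93.1]},{"linear":[0,0,50],"delta_rot":[0,0,-93.1]},{"linear":[0,0,50],"delta_rot":[0,0,-93.1]},{"linear":[0,0,50],"delta_rot":[0,0,-93.1]},{"linear":[0,0,50],"delta_rot":[0,0,-93.1]}])

```text
clock: 2.5
ee_pos: [0.4286, 0.3727, 0.2505]
eef_rot: [-3.141, -0.0, 2.899]
force: [-0.2, -0.0, -0.0]
width: 0.0853
finger_force: 0.0
```

```bash
python3 -c "
from h import *
delta([.429,.3724,.177],165.85);print(arm.sense()['q'])"
```

```text
clock 2.5 lin [-0.5 -0.2 73.5] rot [-0.02 -0.01  0.25] F [-0.17 -0.   -0.02] w 0.0853
[ 7.15762314e-01  1.26091739e-01 -7.91953677e-02  1.36594101e+00
  2.86346122e-06  9.58371976e-01]
```

Call:
play_rows(commands=[{"linear":[0,0,30],"delta_rot":[0,0,0.2]},{"linear":[0,0,55],"delta_rot":[0,0,0.2]},{"linear":[0,0,68],"delta_rot":[0,0,0.2]},{"linear":[0,0,73],"delta_rot":[0,0,0.2]},{"linear":[0,0,73],"delta_rot":[0,0,0.2]}])

```text
clock: 3.0
ee_pos: [0.4287, 0.3727, 0.1776]
eef_rot: [-3.141, -0.0, 2.891]
force: [0.5, 0.5, -0.0]
width: 0.0854
finger_force: 0.0
```

Call:
play_rows(commands=[{"linear":[0,0,0],"delta_rot":[0,0,0]},{"linear":[0,0,0],"delta_rot":[0,0,0]},{"linear":[0,0,0],"delta_rot":[0,0,0]},{"linear":[0,0,0],"delta_rot":[0,0,0]},{"linear":[0,0,0],"delta_rot":[0,0,0]},{"linear":[0,0,0],"delta_rot":[0,0,0]},{"linear":[0,0,0],"delta_rot":[0,0,0]},{"linear":[0,0,0],"delta_rot":[0,0,0]},{"linear":[0,0,0],"delta_rot":[0,0,0]},{"linear":[0,0,0],"delta_rot":[0,0,0]}], grip=0, force=40)

```text
clock: 4.0
ee_pos: [0.4289, 0.3729, 0.1786]
eef_rot: [3.14, 0.001, 2.891]
force: [-0.3, -0.5, 5.6]
width: 0.0351
finger_force: 40.6
```

Call:
play_rows(commands=[{"linear":[0,0,-20],"delta_rot":[0,0,0]},{"linear":[0,0,-50],"delta_rot":[0,0,0]},{"linear":[0,0,-90],"delta_rot":[0,0,0]},{"linear":[0,0,-120],"delta_rot":[0,0,0]},{"linear":[0,0,-130],"delta_rot":[0,0,0]},{"linear":[0,0,-130],"delta_rot":[0,0,0]}])

```text
clock: 4.6
ee_pos: [0.4289, 0.3729, 0.3088]
eef_rot: [3.14, 0.001, 2.891]
force: [-1.1, 0.5, -1.3]
width: 0.0353
finger_force: 40.1
```

Run:
```python
from h import *
print(arm.sense()['force'],arm.sense()['ee_pos'])
u=np.array([np.cos(np.radians(-4.8)),np.sin(np.radians(-4.8))])
edge=np.array([.5415,-.0985])
p=edge-u*(.025+.125)   # tail centre, tip 25 mm before edge
print(p); delta([*p,.30],175.2)
shot('top','top1.png'); im=shot('scene','scene1.png')
```

```text
[-1.08678216  0.52349748 -1.344489  ] [0.42889897 0.37292917 0.30875421]
[ 0.39202607 -0.08594832]
clock 4.6 lin [ -77.9 -453.7    8. ] rot [ 0.1   0.08 -9.53] F [-1.09  0.52 -1.34] w 0.0353
```

Call:
play_rows(commands=[{"linear":[-4,-20,0],"delta_rot":[0,0,-1]},{"linear":[-11,-60,0],"delta_rot":[0,0,-2]},{"linear":[-18,-105,0],"delta_rot":[0,0,-3]},{"linear":[-26,-150,0],"delta_rot":[0,0,-4]},{"linear":[-34,-198,0],"delta_rot":[0,0,-5]},{"linear":[-42,-246,0],"delta_rot":[0,0,-6]},{"linear":[-50,-294,0],"delta_rot":[0,0,-7]},{"linear":[-58,-342,0],"delta_rot":[0,0,-8]},{"linear":[-66,-388,0],"delta_rot":[0,0,-9]},{"linear":[-73,-428,0],"delta_rot":[0,0,-9.5]},{"linear":[-78,-454,0],"delta_rot":[0,0,-9.5]},{"linear":[-78,-454,0],"delta_rot":[0,0,-9.5]}])

```text
clock: 5.9
ee_pos: [0.3912, -0.0888, 0.3057]
eef_rot: [-3.141, -0.003, 3.053]
force: [0.6, 0.2, -0.5]
width: 0.0353
finger_force: 40.3
```

Run:
```python
from h import *
delta([.392,-.086,.1795],175.2)
```

```text
clock 5.9 lin [ -1.    2.9 126.2] rot [-0.01 -0.17 -0.26] F [ 0.63  0.18 -0.45] w 0.0353
```

Call:
play_rows(commands=[{"linear":[0,0,30],"delta_rot":[0,0,0]},{"linear":[0,0,70],"delta_rot":[0,0,0]},{"linear":[0,0,95],"delta_rot":[0,0,0]},{"linear":[0,0,105],"delta_rot":[0,0,0]},{"linear":[0,0,110],"delta_rot":[0,0,0]},{"linear":[0,0,110],"delta_rot":[0,0,0]},{"linear":[0,0,110],"delta_rot":[0,0,0]}])

```text
clock: 6.6
ee_pos: [0.3923, -0.0864, 0.1988]
eef_rot: [-3.141, 0.002, 3.057]
force: [0.6, -0.5, -0.3]
width: 0.0352
finger_force: 40.2
```

Run:
```python
from h import *
delta([.392,-.086,.1795],175.2)
t=shot('top','top2.png')[:,:,::-1]; s=shot('scene','scene2.png')[:,:,::-1]
a=cv2.resize(t[130:270,250:390],(400,400),interpolation=cv2.INTER_CUBIC)
b=cv2.resize(s[160:300,240:380],(400,400),interpolation=cv2.INTER_CUBIC)
cv2.imwrite('pics/crop2.png',np.hstack([a,b]))
```

```text
clock 6.6 lin [ 0.4  0.4 19.3] rot [-0.01  0.09 -0.02] F [ 0.56 -0.55 -0.3 ] w 0.0352
```

View pics/crop2.png

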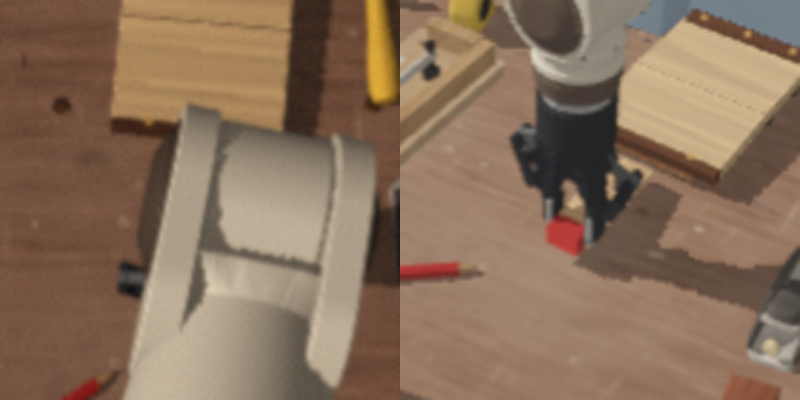

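In the scene crop, the wedge is held with its red butt at (566,235) and its thin end at about (645,168), just short of the leaf's front edge and lined up with it. I'll set it down next.

Call:
play_rows(commands=[{"linear":[0,0,8],"delta_rot":[0,0,0]},{"linear":[0,0,14],"delta_rot":[0,0,0]},{"linear":[0,0,17],"delta_rot":[0,0,0]},{"linear":[0,0,19],"delta_rot":[0,0,0]},{"linear":[0,0,20],"delta_rot":[0,0,0]},{"linear":[0,0,20],"delta_rot":[0,0,0]}])

```text
clock: 7.3
ee_pos: [0.3917, -0.0864, 0.1785]
eef_rot: [-3.142, -0.0, 3.057]
force: [-5.6, 2.1, 9.9]
width: 0.0348
finger_force: 41.5
```

Call:
play_rows(commands=[{"linear":[-2,0,-0.5],"delta_rot":[0,0,0]},{"linear":[-7,0,-0.5],"delta_rot":[0,0,0]},{"linear":[-12,0,-0.5],"delta_rot":[0,0,0]},{"linear":[-17,0,-0.5],"delta_rot":[0,0,0]},{"linear":[-22,0,-0.5],"delta_rot":[0,0,0]},{"linear":[-27,0,-0.5],"delta_rot":[0,0,0]},{"linear":[-32,0,-0.5],"delta_rot":[0,0,0]},{"linear":[-36,0,-0.5],"delta_rot":[0,0,0]},{"linear":[-40,0,-0.5],"delta_rot":[0,0,0]},{"linear":[-40,0,-0.5],"delta_rot":[0,0,0]}])

```text
clock: 8.3
ee_pos: [0.4325, -0.09, 0.1785]
eef_rot: [-3.141, 0.001, 3.057]
force: [0.2, -0.1, 4.0]
width: 0.035
finger_force: 40.9
```

Call:
play_rows(commands=[{"linear":[0,0,0],"delta_rot":[0,0,0]},{"linear":[0,0,0],"delta_rot":[0,0,0]},{"linear":[0,0,0],"delta_rot":[0,0,0]},{"linear":[0,0,0],"delta_rot":[0,0,0]},{"linear":[0,0,0],"delta_rot":[0,0,0]},{"linear":[0,0,-10],"delta_rot":[0,0,0]},{"linear":[0,0,-40],"delta_rot":[0,0,0]},{"linear":[20,0,-60],"delta_rot":[0,0,0]},{"linear":[60,0,-60],"delta_rot":[0,0,0]},{"linear":[60,0,-60],"delta_rot":[0,0,0]},{"linear":[60,0,-60],"delta_rot":[0,0,0]}], grip=1)

```text
clock: 9.4
ee_pos: [0.3717, -0.0848, 0.2392]
eef_rot: [-3.141, 0.002, 3.057]
force: [1.6, 0.1, 0.4]
width: 0.0854
finger_force: 0.0
```

Run:
```python
from h import *
s=arm.sense(); print(s['clock'],s['ee_pos'],s['force'])
t=shot('top','top3.png')[:,:,::-1]; s=shot('scene','scene3.png')[:,:,::-1]
a=cv2.resize(t[130:270,250:390],(400,400),interpolation=cv2.INTER_CUBIC)
b=cv2.resize(s[160:260,270:370],(400,400),interpolation=cv2.INTER_CUBIC)
cv2.imwrite('pics/crop3.png',np.hstack([a,b]))
```

```text
9.4 [ 0.37173054 -0.08481015  0.23922799] [1.60404225 0.14002872 0.43110935]
```

View pics/crop3.png

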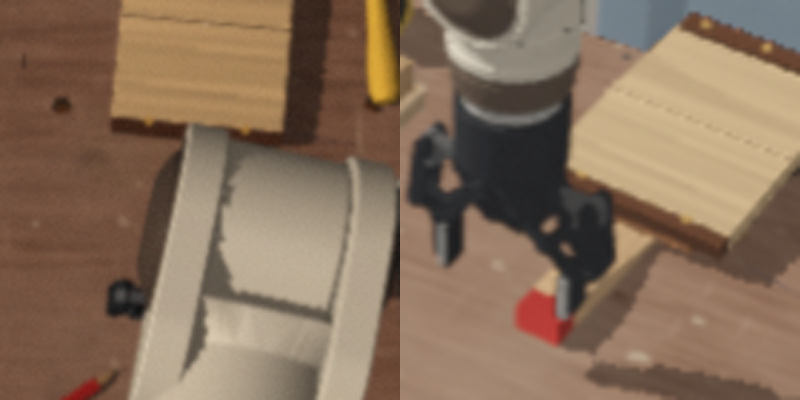

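In the crop, the wedge lies flat with its red butt at (545,315), and its thin end goes in under the dark front edge near (655,240). I'll shut the fingers and lower them behind the butt.

Call:
play_rows(commands=[{"linear":[0,0,0],"delta_rot":[0,0,0]},{"linear":[0,0,0],"delta_rot":[0,0,0]},{"linear":[0,0,0],"delta_rot":[0,0,0]},{"linear":[0,0,0],"delta_rot":[0,0,0]},{"linear":[0,0,0],"delta_rot":[0,0,0]},{"linear":[0,0,20],"delta_rot":[0,0,0]},{"linear":[0,0,45],"delta_rot":[0,0,0]},{"linear":[0,0,57],"delta_rot":[0,0,0]},{"linear":[0,0,57],"delta_rot":[0,0,0]},{"linear":[0,0,57],"delta_rot":[0,0,0]},{"linear":[0,0,57],"delta_rot":[0,0,0]}], grip=0, force=20)

```text
clock: 10.6
ee_pos: [0.3723, -0.0849, 0.1823]
eef_rot: [-3.141, 0.001, 3.057]
force: [-0.2, -0.5, 1.3]
width: -0.0003
finger_force: 0.0
```

Call:
play_rows(commands=[{"linear":[-5,0,0],"delta_rot":[0,0,0]},{"linear":[-10,0,0],"delta_rot":[0,0,0]},{"linear":[-15,0,0],"delta_rot":[0,0,0]},{"linear":[-20,0,0],"delta_rot":[0,0,0]},{"linear":[-24,0,0],"delta_rot":[0,0,0]},{"linear":[-28,0,0],"delta_rot":[0,0,0]},{"linear":[-32,0,0],"delta_rot":[0,0,0]},{"linear":[-36,0,0],"delta_rot":[0,0,0]},{"linear":[-40,0,0],"delta_rot":[0,0,0]},{"linear":[-40,0,0],"delta_rot":[0,0,0]}])

```text
clock: 11.6
ee_pos: [0.4121, -0.0882, 0.1811]
eef_rot: [3.142, -0.0, 3.057]
force: [0.6, -0.1, 0.5]
width: 0.0
finger_force: 0.0
```

Call:
play_rows(commands=[{"linear":[-2,0,0],"delta_rot":[0,0,0]},{"linear":[-4,0,0],"delta_rot":[0,0,0]},{"linear":[-6,0,0],"delta_rot":[0,0,0]},{"linear":[-8,0,0],"delta_rot":[0,0,0]},{"linear":[-10,0,0],"delta_rot":[0,0,0]},{"linear":[-12,0,0],"delta_rot":[0,0,0]},{"linear":[-14,0,0],"delta_rot":[0,0,0]},{"linear":[-16,0,0],"delta_rot":[0,0,0]},{"linear":[-18,0,0],"delta_rot":[0,0,0]},{"linear":[-20,0,0],"delta_rot":[0,0,0]},{"linear":[-22,0,0],"delta_rot":[0,0,0]},{"linear":[-24,0,0],"delta_rot":[0,0,0]}])

```text
clock: 12.8
ee_pos: [0.4359, -0.0902, 0.1811]
eef_rot: [3.142, -0.0, 3.057]
force: [-2.8, -0.0, -1.7]
width: -0.0002
finger_force: 1.3
```

Run:
```python
from h import *
t=shot('top','top4.png')[:,:,::-1]; s=shot('scene','scene4.png')[:,:,::-1]
b=cv2.resize(s[150:250,285:385],(400,400),interpolation=cv2.INTER_CUBIC)
cv2.imwrite('pics/crop4.png',b)
```

```text
(no output)
```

View pics/crop4.png

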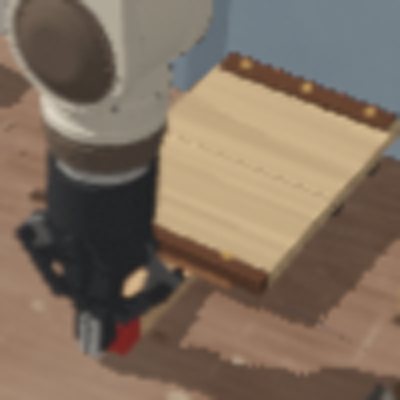

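The crop shows the shut fingers at (90,330) against the red butt, part of which shows at (125,335). The leaf is up off its sag with the wedge in under it. I'll check that the push is centred by comparing the red mask with the expected butt outline.

Run:
```python
from h import *
s=cv2.imread('pics/scene4.png'); h=cv2.cvtColor(s,cv2.COLOR_BGR2HSV)
m=(((h[...,0]<6)|(h[...,0]>172))&(h[...,1]>170)&(h[...,2]>80)); m[:215]=0;m[260:]=0;m[:,:290]=0;m[:,340:]=0
p=np.argwhere(m)[:,::-1]; print(p.min(0),p.max(0),len(p))
hull=cv2.convexHull(p.astype(np.int32))[:,0]; print(hull.tolist())
c=arm.get_calibration('scene'); M=R.from_euler('xyz',c['orientation'])
K=np.array([[c['fx'],0,c['cx']],[0,c['fy'],c['cy']],[0,0,1]])
u=np.array([np.cos(-.084),np.sin(-.084)]);v=np.array([-u[1],u[0]])
t=np.array([.4359,-.0902])
def proj(P): return cv2.projectPoints(M.inv().apply(np.array(P)-c['eye']),np.zeros(3),np.zeros(3),K,np.array([c['k1'],0,0,0.]))[0][:,0].round(1).tolist()
for a in(.011,.017): print(a,[proj([[*(t+u*a+v*y),z]])[0] for y in(.018,-.018) for z in(0,.0215)])
```

```text
[314 231] [318 237] 22
[[318, 234], [315, 237], [314, 237], [314, 235], [315, 232], [318, 231]]
0.011 [[304.6, 233.8], [304.9, 228.2], [315.4, 238.5], [315.7, 233.0]]
0.017 [[305.7, 232.6], [306.0, 227.1], [316.5, 237.3], [316.8, 231.8]]
```

The butt outline matches, so the push is centred. Next I'll measure how far the leaf has risen by sub-pixel flow relative to the bed, to find a safe coarse advance.

```bash
cat > rise.py <<'E'
from h import *
import sys
def rise(f):
    g=[cv2.cvtColor(cv2.imread('pics/'+x),cv2.COLOR_BGR2GRAY) for x in('scene0.png',f)]
    c=arm.get_calibration('scene'); M=R.from_euler('xyz',c['orientation'])
    K=np.array([[c['fx'],0,c['cx']],[0,c['fy'],c['cy']],[0,0,1]])
    pr=lambda P: cv2.projectPoints(M.inv().apply(np.array(P)-c['eye']),np.zeros(3),np.zeros(3),K,np.array([c['k1'],0,0,0.]))[0][:,0].astype(np.float32)
    u=np.array([np.cos(-.084),np.sin(-.084)]);v=np.array([-u[1],u[0]]);o=np.array([.65,-.108])
    W=lambda x,y,z:[*(o+u*x+v*y),z]
    fr=pr([W(-.11,y,.026) for y in(-.078,-.065,-.05,-.035)]); bd=pr([W(.112,y,.04) for y in(-.06,-.03,0,.03)]+[W(.112,-.078,.04)])
    k=dict(winSize=(13,13),maxLevel=1)
    d=[]
    for p in(fr,bd):
        q,st,e=cv2.calcOpticalFlowPyrLK(g[0],g[1],p[:,None],None,**k); d.append((q[:,0]-p)); 
    up=pr([W(-.11,-.05,.02),W(-.11,-.05,.03)]); px=(up[1]-up[0])/10
    print('front',d[0].round(2).tolist(),'bed',d[1].round(2).tolist(),'px/mm',px)
    print('rise mm',((d[0]-np.median(d[1],0))@px/(px@px)).round(2))
rise(sys.argv[1])
E
python3 rise.py scene3.png; python3 rise.py scene4.png
```

```text
front [[0.05000000074505806, 0.07000000029802322], [0.009999999776482582, 0.05999999865889549], [0.029999999329447746, 0.07000000029802322], [0.05999999865889549, 0.09000000357627869]] bed [[-0.019999999552965164, -0.029999999329447746], [-0.05999999865889549, -0.05000000074505806], [0.009999999776482582, -0.019999999552965164], [0.03999999910593033, -0.009999999776482582], [0.029999999329447746, -0.009999999776482582]] px/mm [ 0.02523193 -0.25939026]
rise mm [-0.33 -0.32 -0.36 -0.43]
front [[0.20999999344348907, -0.9399999976158142], [0.05000000074505806, -1.0800000429153442], [-0.0, -1.0499999523162842], [-38.349998474121094, -30.34000015258789]] bed [[-0.009999999776482582, -0.009999999776482582], [-0.019999999552965164, -0.019999999552965164], [0.0, -0.009999999776482582], [0.0, -0.009999999776482582], [0.019999999552965164, -0.0]] px/mm [ 0.02523193 -0.25939026]
rise mm [  3.64   4.13   3.96 101.6 ]
```

Call:
play_rows(commands=[{"linear":[-1,0,0],"delta_rot":[0,0,0]},{"linear":[-2,0,0],"delta_rot":[0,0,0]},{"linear":[-3,0,0],"delta_rot":[0,0,0]},{"linear":[-4,0,0],"delta_rot":[0,0,0]},{"linear":[-5,0,0],"delta_rot":[0,0,0]},{"linear":[-6,0,0],"delta_rot":[0,0,0]}])

```text
clock: 13.5
ee_pos: [0.4417, -0.0907, 0.1812]
eef_rot: [-3.142, 0.0, 3.057]
force: [-3.2, 0.2, 1.6]
width: 0.0
finger_force: 1.9
```

```bash
python3 -c "
from h import *
shot('scene','scene5.png')"; python3 rise.py scene5.png|tail -1
```

```text
rise mm [  4.3    4.72   4.54 106.17]
```

Call:
play_rows(commands=[{"linear":[-1,0,0],"delta_rot":[0,0,0]},{"linear":[-2,0,0],"delta_rot":[0,0,0]},{"linear":[-3,0,0],"delta_rot":[0,0,0]},{"linear":[-3,0,0],"delta_rot":[0,0,0]}])

```text
clock: 13.95
ee_pos: [0.4448, -0.0909, 0.1812]
eef_rot: [-3.142, 0.0, 3.057]
force: [-2.3, -0.1, 0.8]
width: 0.0003
finger_force: 1.5
```

```bash
python3 -c "
from h import *
shot('scene','scene6.png')"; python3 rise.py scene6.png|tail -1
```

```text
rise mm [  5.01   5.35   4.69 108.61]
```

Call:
play_rows(commands=[{"linear":[-0.5,0,0],"delta_rot":[0,0,0]},{"linear":[-1,0,0],"delta_rot":[0,0,0]},{"linear":[-1,0,0],"delta_rot":[0,0,0]}])

```text
clock: 14.3
ee_pos: [0.4457, -0.091, 0.1812]
eef_rot: [-3.142, -0.0, 3.057]
force: [-3.7, 1.3, 3.8]
width: 0.0001
finger_force: 2.1
```

Call:
play_rows(commands=[{"linear":[-0.5,0,0],"delta_rot":[0,0,0]},{"linear":[-1,0,0],"delta_rot":[0,0,0]},{"linear":[-1,0,0],"delta_rot":[0,0,0]}])

```text
clock: 14.6
ee_pos: [0.4467, -0.0911, 0.1812]
eef_rot: [3.142, 0.0, 3.057]
force: [-4.1, 1.3, 2.6]
width: -0.0001
finger_force: 2.1
```

Call:
play_rows(commands=[{"linear":[-0.4,0,0],"delta_rot":[0,0,0]},{"linear":[-0.8,0,0],"delta_rot":[0,0,0]},{"linear":[-0.8,0,0],"delta_rot":[0,0,0]}])

```text
clock: 14.9
ee_pos: [0.4475, -0.0912, 0.1812]
eef_rot: [-3.142, 0.0, 3.057]
force: [-3.5, 0.5, 3.3]
width: 0.0002
finger_force: 2.2
```

```bash
python3 -c "
from h import *
for i in range(4): shot('scene','s7%d.png'%i); print(arm.sense()['force'].round(1),arm.sense()['finger_force'])
g=np.mean([cv2.imread('pics/s7%d.png'%i) for i in range(4)],0); cv2.imwrite('pics/scene7.png',g)"; python3 rise.py scene7.png|tail -1
```

```text
[-4.   0.5  3.2] 2.1409114077687263
[-4.   0.2  3.3] 2.0998154394328594
[-4.7  1.2  2.5] 2.062189746648073
[-3.6  0.9  3.7] 2.0257652923464775
rise mm [  5.5    6.01   5.94 111.47][ WARN:0@4.311] global loadsave.cpp:1063 imwrite_ Unsupported depth image for selected encoder is fallbacked to CV_8U.
```

Call:
play_rows(commands=[{"linear":[-0.6,0,0],"delta_rot":[0,0,0]},{"linear":[-0.6,0,0],"delta_rot":[0,0,0]}])

```text
clock: 15.3
ee_pos: [0.4481, -0.0912, 0.1812]
eef_rot: [3.142, -0.0, 3.057]
force: [-4.0, 0.8, 3.1]
width: -0.0002
finger_force: 2.3
```

Call:
play_rows(commands=[{"linear":[-0.4,0,0],"delta_rot":[0,0,0]},{"linear":[-0.4,0,0],"delta_rot":[0,0,0]}])

```text
clock: 15.5
ee_pos: [0.4485, -0.0913, 0.1812]
eef_rot: [-3.142, -0.0, 3.057]
force: [-4.0, 0.7, 4.1]
width: -0.0003
finger_force: 2.4
```

Call:
play_rows(commands=[{"linear":[-0.6,0,0],"delta_rot":[0,0,0]},{"linear":[-0.6,0,0],"delta_rot":[0,0,0]}])

```text
clock: 15.7
ee_pos: [0.4491, -0.0913, 0.1812]
eef_rot: [3.142, 0.0, 3.057]
force: [-4.3, 0.1, 2.5]
width: 0.0002
finger_force: 2.4
```

```bash
cat > f.py <<'E'
from h import *
F=[]
for i in range(4): arm.camera('top'); s=arm.sense(); F.append([*s['force'],s['finger_force'],s['ee_pos'][0]*1e3])
print(np.mean(F,0).round(2),s['clock'])
E
python3 f.py
```

```text
[-4.6300e+00  3.9000e-01  4.3900e+00  2.3000e+00  4.4905e+02] 15.9
```

Call:
play_rows(commands=[{"linear":[-0.6,0,0],"delta_rot":[0,0,0]},{"linear":[-0.6,0,0],"delta_rot":[0,0,0]}])

```text
clock: 16.1
ee_pos: [0.4496, -0.0913, 0.1812]
eef_rot: [-3.142, -0.0, 3.057]
force: [-4.9, 1.0, 4.1]
width: 0.0003
finger_force: 2.4
```

Call:
play_rows(commands=[{"linear":[-0.4,0,0],"delta_rot":[0,0,0]},{"linear":[-0.4,0,0],"delta_rot":[0,0,0]}])

```text
clock: 16.3
ee_pos: [0.45, -0.0914, 0.1812]
eef_rot: [-3.142, -0.0, 3.057]
force: [-4.7, 0.7, 5.3]
width: 0.0002
finger_force: 2.5
```

```bash
python3 -c "
from h import *
for i in range(4): shot('scene','s8%d.png'%i); print(arm.sense()['force'].round(1),arm.sense()['finger_force'])
g=np.mean([cv2.imread('pics/s8%d.png'%i) for i in range(4)],0); cv2.imwrite('pics/scene8.png',g.astype(np.uint8))"; python3 rise.py scene8.png|tail -1
```

```text
[-4.3  0.5  3.8] 2.4859345704317093
[-5.3  0.1  3.6] 2.4983029067516327
[-5.1  1.6  4. ] 2.5141973420977592
[-3.9  0.6  4.2] 2.513037845492363
rise mm [  5.96   6.59   6.43 113.48]
```

Call:
play_rows(commands=[{"linear":[2,0,0],"delta_rot":[0,0,0]},{"linear":[3,0,0],"delta_rot":[0,0,0]},{"linear":[3,0,0],"delta_rot":[0,0,0]},{"linear":[3,0,0],"delta_rot":[0,0,0]}])

```text
clock: 16.9
ee_pos: [0.4472, -0.0911, 0.1812]
eef_rot: [3.142, 0.0, 3.057]
force: [0.2, -0.1, 0.1]
width: 0.0
finger_force: 0.0
```

```bash
python3 f.py
```

```text
[2.2000e-01 1.9000e-01 5.5000e-01 0.0000e+00 4.4714e+02] 17.1
```

Call:
play_rows(commands=[{"linear":[-1,0,0],"delta_rot":[0,0,0]},{"linear":[-2,0,0],"delta_rot":[0,0,0]},{"linear":[-3,0,0],"delta_rot":[0,0,0]},{"linear":[-3.6,0,0],"delta_rot":[0,0,0]},{"linear":[-3.6,0,0],"delta_rot":[0,0,0]}])

```text
clock: 17.6
ee_pos: [0.4504, -0.0914, 0.1811]
eef_rot: [-3.142, -0.001, 3.057]
force: [-5.1, 0.5, 3.4]
width: -0.0002
finger_force: 2.5
```

```bash
python3 f.py
```

```text
[-4.600e+00  2.500e-01  3.630e+00  2.430e+00  4.504e+02] 17.8
```

Call:
play_rows(commands=[{"linear":[-0.6,0,0],"delta_rot":[0,0,0]},{"linear":[-0.6,0,0],"delta_rot":[0,0,0]},{"linear":[-0.6,0,0],"delta_rot":[0,0,0]}])

```text
clock: 18.1
ee_pos: [0.4512, -0.0915, 0.1811]
eef_rot: [-3.142, -0.0, 3.057]
force: [-3.4, -0.0, 3.0]
width: -0.0001
finger_force: 2.1
```

Call:
play_rows(commands=[{"linear":[-0.6,0,0],"delta_rot":[0,0,0]},{"linear":[-0.6,0,0],"delta_rot":[0,0,0]},{"linear":[-0.6,0,0],"delta_rot":[0,0,0]}])

```text
clock: 18.4
ee_pos: [0.4519, -0.0915, 0.1811]
eef_rot: [3.142, 0.0, 3.057]
force: [-3.1, 0.9, 1.6]
width: 0.0001
finger_force: 1.7
```

Call:
play_rows(commands=[{"linear":[-0.6,0,0],"delta_rot":[0,0,0]},{"linear":[-0.6,0,0],"delta_rot":[0,0,0]},{"linear":[-0.6,0,0],"delta_rot":[0,0,0]}])

```text
clock: 18.7
ee_pos: [0.4525, -0.0916, 0.1811]
eef_rot: [3.142, 0.0, 3.057]
force: [-3.5, 0.8, 1.3]
width: 0.0001
finger_force: 1.7
```

Call:
play_rows(commands=[{"linear":[-0.6,0,0],"delta_rot":[0,0,0]},{"linear":[-0.6,0,0],"delta_rot":[0,0,0]},{"linear":[-0.6,0,0],"delta_rot":[0,0,0]}])

```text
clock: 19.0
ee_pos: [0.4531, -0.0916, 0.1812]
eef_rot: [3.142, 0.0, 3.057]
force: [-3.1, 0.0, 0.8]
width: 0.0002
finger_force: 1.5
```

Call:
play_rows(commands=[{"linear":[-0.6,0,0],"delta_rot":[0,0,0]},{"linear":[-0.6,0,0],"delta_rot":[0,0,0]},{"linear":[-0.6,0,0],"delta_rot":[0,0,0]}])

```text
clock: 19.3
ee_pos: [0.4537, -0.0917, 0.1812]
eef_rot: [3.142, 0.0, 3.057]
force: [-3.3, 1.2, 1.0]
width: -0.0001
finger_force: 1.5
```

Call:
play_rows(commands=[{"linear":[-0.6,0,0],"delta_rot":[0,0,0]},{"linear":[-0.6,0,0],"delta_rot":[0,0,0]},{"linear":[-0.6,0,0],"delta_rot":[0,0,0]}])

```text
clock: 19.6
ee_pos: [0.4543, -0.0917, 0.1811]
eef_rot: [-3.142, 0.0, 3.057]
force: [-1.9, -0.5, 1.0]
width: -0.0004
finger_force: 1.4
```

Call:
play_rows(commands=[{"linear":[-0.6,0,0],"delta_rot":[0,0,0]},{"linear":[-0.6,0,0],"delta_rot":[0,0,0]},{"linear":[-0.6,0,0],"delta_rot":[0,0,0]}])

```text
clock: 19.9
ee_pos: [0.4547, -0.0918, 0.1812]
eef_rot: [3.142, -0.0, 3.057]
force: [-5.1, 0.8, 1.7]
width: 0.0001
finger_force: 2.5
```

```bash
python3 -c "
from h import *
for i in range(4): shot('scene','s9%d.png'%i)
g=np.mean([cv2.imread('pics/s9%d.png'%i) for i in range(4)],0).astype(np.uint8); cv2.imwrite('pics/scene9.png',g)
cv2.imwrite('pics/crop9.png',cv2.resize(g[150:250,285:385],(500,500),interpolation=cv2.INTER_CUBIC))"; python3 rise.py scene9.png|tail -1
```

```text
rise mm [  6.71   7.21   6.88 117.24]
```

View pics/crop9.png

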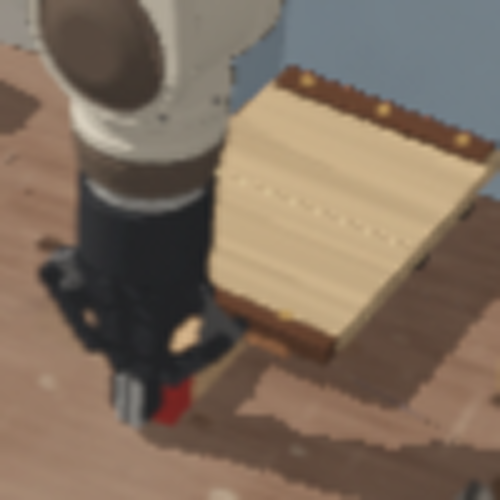

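The view shows the leaf visibly in line with the bed along its right side (340,350)–(490,160). The force has started to climb, so I'll average it and then use finer steps.

```bash
python3 f.py
```

```text
[-4.530e+00  2.700e-01  1.700e+00  2.530e+00  4.547e+02] 20.3
```

Call:
play_rows(commands=[{"linear":[-0.2,0,0],"delta_rot":[0,0,0]},{"linear":[-0.2,0,0],"delta_rot":[0,0,0]}])

```text
clock: 20.5
ee_pos: [0.4548, -0.0918, 0.1812]
eef_rot: [3.142, -0.001, 3.057]
force: [-5.8, 2.0, 2.2]
width: -0.0003
finger_force: 2.9
```

```bash
python3 f.py
```

```text
[-5.5000e+00 -3.0000e-02  2.3600e+00  2.9200e+00  4.5482e+02] 20.7
```

Call:
play_rows(commands=[{"linear":[-0.4,0,0],"delta_rot":[0,0,0]},{"linear":[-0.4,0,0],"delta_rot":[0,0,0]}])

```text
clock: 20.9
ee_pos: [0.4551, -0.0918, 0.1811]
eef_rot: [-3.142, -0.001, 3.057]
force: [-6.4, 1.5, 3.2]
width: -0.0003
finger_force: 3.5
```

```bash
python3 f.py
```

```text
[-7.4200e+00  4.0000e-01  3.4400e+00  3.5200e+00  4.5509e+02] 21.1
```

Call:
play_rows(commands=[{"linear":[-0.3,0,0],"delta_rot":[0,0,0]},{"linear":[-0.3,0,0],"delta_rot":[0,0,0]}])

```text
clock: 21.3
ee_pos: [0.4553, -0.0918, 0.1812]
eef_rot: [-3.142, -0.001, 3.057]
force: [-8.0, 0.7, 4.6]
width: 0.0002
finger_force: 4.1
```

```bash
python3 f.py
```

```text
[-7.9400e+00  4.5000e-01  4.5400e+00  4.1000e+00  4.5526e+02] 21.5
```

Call:
play_rows(commands=[{"linear":[-0.2,0,0],"delta_rot":[0,0,0]},{"linear":[-0.2,0,0],"delta_rot":[0,0,0]}])

```text
clock: 21.7
ee_pos: [0.4554, -0.0918, 0.1811]
eef_rot: [3.142, -0.002, 3.057]
force: [-10.2, 0.8, 5.5]
width: 0.0001
finger_force: 4.6
```

```bash
python3 f.py
```

```text
[ -9.06   0.86   5.02   4.54 455.36] 21.9
```

The push reads about 9.2 N, which is snug. I'll back off and check.

Call:
play_rows(commands=[{"linear":[1,0,0],"delta_rot":[0,0,0]},{"linear":[4,0,0],"delta_rot":[0,0,0]},{"linear":[15,0,0],"delta_rot":[0,0,0]},{"linear":[40,0,0],"delta_rot":[0,0,0]},{"linear":[60,0,-30],"delta_rot":[0,0,0]},{"linear":[80,0,-70],"delta_rot":[0,0,0]},{"linear":[80,0,-100],"delta_rot":[0,0,0]},{"linear":[80,0,-100],"delta_rot":[0,0,0]},{"linear":[80,0,-100],"delta_rot":[0,0,0]}])

```text
clock: 22.8
ee_pos: [0.376, -0.0851, 0.2817]
eef_rot: [-3.141, 0.002, 3.057]
force: [0.1, 0.8, -0.4]
width: -0.0001
finger_force: 0.0
```

```bash
python3 -c "
from h import *
for i in range(3): s=shot('scene','sA%d.png'%i)
g=np.mean([cv2.imread('pics/sA%d.png'%i) for i in range(3)],0).astype(np.uint8); cv2.imwrite('pics/sceneA.png',g)
cv2.imwrite('pics/cropA.png',cv2.resize(g[150:250,285:385],(500,500),interpolation=cv2.INTER_CUBIC));print(arm.sense()['force'])"; python3 rise.py sceneA.png|tail -1
```

```text
[0.74859675 0.32449824 0.13374443]
rise mm [6.37 6.89 6.51 6.52]
```

View pics/cropA.png

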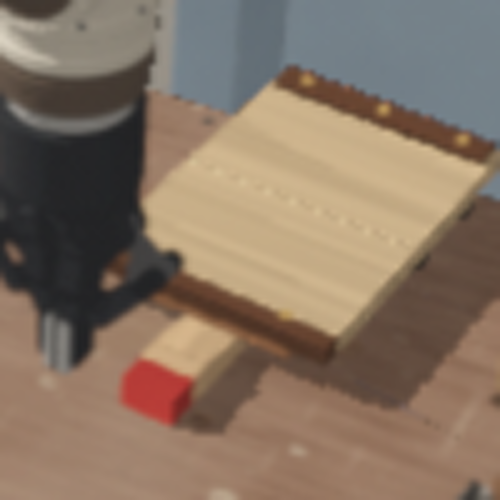

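The wedge sits flat and straight, with its red butt at (157,390). The rise reads slightly lower than before (6.6 mm against 6.9 mm), so I'll touch the butt again to confirm it didn't creep back.

Call:
play_rows(commands=[{"linear":[0,0,40],"delta_rot":[0,0,0]},{"linear":[0,0,80],"delta_rot":[0,0,0]},{"linear":[0,0,100],"delta_rot":[0,0,0]},{"linear":[-30,0,100],"delta_rot":[0,0,0]},{"linear":[-55,0,100],"delta_rot":[0,0,0]},{"linear":[-70,0,100],"delta_rot":[0,0,0]},{"linear":[-76,0,100],"delta_rot":[0,0,0]},{"linear":[-78,0,100],"delta_rot":[0,0,0]},{"linear":[-79,0,100],"delta_rot":[0,0,0]},{"linear":[-79,0,100],"delta_rot":[0,0,0]}])

```text
clock: 23.95
ee_pos: [0.4544, -0.0917, 0.1811]
eef_rot: [3.142, -0.0, 3.057]
force: [-0.0, 0.0, -0.0]
width: 0.0003
finger_force: 0.0
```

```bash
python3 f.py
```

```text
[-4.6000e-01  3.4000e-01 -2.3000e-01  0.0000e+00  4.5452e+02] 24.15
```

Call:
play_rows(commands=[{"linear":[-0.4,0,0],"delta_rot":[0,0,0]},{"linear":[-0.4,0,0],"delta_rot":[0,0,0]}])

```text
clock: 24.35
ee_pos: [0.4551, -0.0918, 0.1813]
eef_rot: [-3.142, -0.0, 3.057]
force: [-2.5, 0.4, 1.9]
width: 0.0
finger_force: 1.2
```

```bash
python3 f.py
```

```text
[-3.220e+00  1.800e-01  2.640e+00  1.690e+00  4.551e+02] 24.55
```

Call:
play_rows(commands=[{"linear":[-0.4,0,0],"delta_rot":[0,0,0]},{"linear":[-0.4,0,0],"delta_rot":[0,0,0]}])

```text
clock: 24.75
ee_pos: [0.4553, -0.0918, 0.1812]
eef_rot: [-3.142, -0.001, 3.057]
force: [-6.7, 0.2, 5.0]
width: 0.0001
finger_force: 3.3
```

```bash
python3 f.py
```

```text
[ -6.84   0.46   5.66   3.32 455.27] 24.95
```

Call:
play_rows(commands=[{"linear":[-0.3,0,0],"delta_rot":[0,0,0]},{"linear":[-0.3,0,0],"delta_rot":[0,0,0]}])

```text
clock: 25.15
ee_pos: [0.4554, -0.0918, 0.1812]
eef_rot: [-3.142, -0.002, 3.057]
force: [-8.4, 0.1, 7.4]
width: 0.0002
finger_force: 4.2
```

```bash
python3 f.py
```

```text
[ -8.3    0.93   6.76   4.15 455.38] 25.35
```

Call:
play_rows(commands=[{"linear":[1,0,0],"delta_rot":[0,0,0]},{"linear":[4,0,0],"delta_rot":[0,0,0]},{"linear":[15,0,0],"delta_rot":[0,0,0]},{"linear":[40,0,0],"delta_rot":[0,0,0]},{"linear":[60,0,-30],"delta_rot":[0,0,0]},{"linear":[60,0,-60],"delta_rot":[0,0,0]},{"linear":[60,0,-60],"delta_rot":[0,0,0]},{"linear":[60,0,-60],"delta_rot":[0,0,0]}])

```text
clock: 26.15
ee_pos: [0.396, -0.0868, 0.2417]
eef_rot: [-3.141, 0.002, 3.057]
force: [-0.2, 0.4, -0.3]
width: 0.0005
finger_force: 0.0
```

```bash
python3 -c "
from rig import arm
print(arm.sense()['force'],arm.sign_off())"
```

```text
the job is handed in; nothing more can be done
[-0.23205243  0.37878712 -0.30553953] None
```

The wedge is pushed in snug under the leaf, with a final push of about 8–9 N. The leaf looks level with the bed, the arm is clear, and the job was handed in at about 26 s; the sign-off gave no verdict.

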